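# Gauge the stick handles on the bench caliper

## Robot

A 6-joint arm with a two-finger parallel gripper is mounted at the origin on the work surface. World frame = base frame: x ahead of the robot, y to its left, z up, the work surface at z = 0. Lengths are in m, angles in rad, forces in N, time in s.
With the tool pointing down it reaches from about 0.25 to 0.775 m from the base axis. Payload 4 kg.
Tool frame: the origin (TCP) lies on the centre line of the jaws, within the pads' length; the fingertips stand 14 mm ahead of it and the grasp point (between the pads) lies 5 mm behind it (robot.tcp_to_tips is the distance from the TCP to the fingertips, in m); z points along the fingers, y is the line along which they close (so a half turn about z gives the same grasp; the last joint's range is limited). The gripper opens to 94 mm and grips with 3 to 60 N. Pads are 16 mm wide; open, the fingers measure 119 mm over their backs; the gripper's body (75 mm by 177 mm) begins 78 mm behind the grasp point.
Start: joints at [-1.26, 0.087, 1.371, -0, 1.684, -0.103], TCP at [0.221, -0.504, 0.22] pointing down, gripper open.
Joint ranges: [-3.1, 3.1], [-0.76, 2.03], [0.27, 2.55], [-1.08, 4.22], [0.17, 2.65], [-2.57, 2.57]. Speed limits (rad/s): [2.79, 2.79, 3.14, 3.14, 3.14, 3.14].

## Interface

Orientations are given as [roll, pitch, yaw] about the fixed x, y, z axes, in that order (R = Rz(yaw) Ry(pitch) Rx(roll)).
In Python, from bench import robot gives the robot as it stands.
- The arm moves only by the tool carry_out, never from a script. Its argument "increments" is a list of rows, each a list of 3 entries, a list of its own where there are three numbers: the closure in counts, from 0 (fully open) to 255 (shut), then the shift along the tool's x, y, z in mm, then the turn about the tool's z in degrees. In form: [[fingers, [dx, dy, dz], twist], ...]. A call has 1 to 8 rows; each row shifts and turns the commanded pose from where the row before left it, along the tool's axes as they then stand; what a row does not reach is not made up. A row lasts 1/10 s, in which the tool goes at most 50 mm and 8.59 degrees, less where a joint would pass 70% of its speed; a pose out of reach is approached as far as the arm can. A call with a gripper value outside its range is refused whole. The fingers move at their own pace and stop on an object; the grip force is fixed at half the most. Time passes only in rows, so rows that do not move let the fingers close. It gives the time, the measured TCP pose, the force, the opening and the grip force at its end, in the units of the state.
- robot.get_obs(): the state, without advancing time (a new reading comes with each control period).
- robot.snapshot(name): name is "scene" or "top" or "wrist"; returns the picture (384x512x3 uint8, blue, green, red); there is no depth.
- robot.get_calibration(name): a dict with "vfov" (degrees; the focal length in pixels is half the picture's height over the tangent of half this angle, whatever the lens; pixels are square), "cx", "cy" (the principal point, pixels), "k1" (the pictures are not rectified: a ray, as slopes to the right and down, at radius r is drawn at 1 + k1 r^2 times it, then the intrinsics apply), "T" (4x4, takes a point from camera to world coordinates). Camera axes: x right, y down, z forward; pixel columns grow to the right and rows downward; lengths in m; the calibration is good to about 2 mm. A picture is of the moment at which its call begins: read the wrist's pose just before it. get_calibration takes no time and is no camera call; for the wrist camera it gives the pose at the moment of the call.
- robot.close_job(): hands the job in; it is judged then, once.
The state is a dict: "time": time; "joint_positions": joint angles; "qvel": joint speeds; "joint_torque": joint torques, N m; "tool_pos": TCP position; "ee_rot": TCP orientation; "wrist_force": force on the tool from outside, world axes, zero at the start; "wrist_torque": the same for the moment, N m; "width": finger opening in m; "finger_force": force on a finger pad.
Only numpy, scipy, OpenCV 4.12 (cv2) and the standard library are available. Lean on these libraries where they do the work, as an engineer would, in place of code of your own. Each camera call takes 0.05 s, during which the arm holds its last target. There are 200 camera calls.

## Task

Gauge the walking-stick handles on the mat with the bench caliper, one at a time from the narrowest to the widest: stand each upright on the board between the jaws, turned so that its thumb rest points to the brass mark at the board's front, then slide the moving jaw shut by its thumb post until both jaws press on the block, firmly enough to register (the post's spring pushed in to about three quarters) but without crushing it. Finally have all the handles standing upright in the wooden tray and the empty caliper's jaws fully shut, leaving the other things on the bench where they are.

Things in the scene. Friction and masses are not known exactly. Their poses are not given: they have to be found in the camera images.
- caliper: Bench caliper, fixed: dark wooden board 190 x 250 x 12 mm (x -140..50, y -50..200) with a steel beam (x 0..30, top z = 40) along its y axis, on which one jaw slides. Both jaws stand out from the beam to -x (x -90..0, tops z = 53). Origin: table height, where the fixed jaw's inner face (plane y = 0) meets the beam's front face (plane x = 0); z up
- stand (a point): where a handle can stand between the open jaws: on the board's top, at caliper (-50, 46, 12) mm; same axes as the caliper. A handle whose axis is here is clear of the beam and of both jaws at a gap of 92 mm or more
- anvil: fixed steel jaw of the caliper, 16 mm thick, inner face at caliper y = 0 (same origin and axes as the caliper)
- jaw_pad: moving steel jaw, 16 mm thick; its origin is in the caliper frame at (0, gap, 0), same axes; its inner face is its plane y = 0 and looks to -y
- jaw (a joint): gap between the jaws in m: 0 shut, 0.100 fully open; grows towards caliper +y. Stays where left (friction 1.5 N)
- thumb (a joint): spring travel (m) of the aluminium thumb post on the moving jaw's carriage: 0 at rest, grows to 0.014 as the post is pushed in the closing direction (caliper -y). Spring 700 N/m: 10 mm is 7 N, of which 1.5 N is carriage friction and about 1 N slides the handle to the fixed jaw. Pulled to open (+y), the post moves the jaw directly
- thumb_post (a point): point to grip on the thumb post: an upright aluminium bar 16 mm (caliper y) x 30 mm (caliper x), from z = 50 to its top at z = 105 mm; this point is on its axis at z = 88. At rest it is at caliper (15, gap + 55)
- mark (a point): top of the brass stud (14 mm across, 6 mm high) on the front edge of the caliper board, at caliper (-125, 25, 18) mm: the mark that the thumb rest must point to, that is, along caliper -x
- tray: wooden tray fixed on the work surface, 260 (x) x 200 (y) x 26 mm high, walls and floor 6 mm thick; origin under its centre, at table height
- mat: thin grey mat, 240 x 200 x 3 mm, fixed, on which the handles stand at the start; origin under its centre
- handle_A: the narrowest stick handle, brown wood, upright; may be absent. Block 70 (x) x 44 (y, width to gauge) x 42 mm high; on it a round neck to grip, 26 mm across, z 42..92 (top); a thumb rest (16 mm wide, z 23..37) stands out 19 mm from the block's +x end. Origin: centre of underside; z up; +x towards the thumb rest. About 110 g
- rest_A (a point): tip of the thumb rest of the narrowest handle, at (54, 0, 30) mm in its frame
- handle_B: the middle stick handle, brown wood, upright; may be absent. Block 70 (x) x 54 (y, width to gauge) x 42 mm high; on it a round neck to grip, 26 mm across, z 42..92 (top); a thumb rest (16 mm wide, z 23..37) stands out 19 mm from the block's +x end. Origin: centre of underside; z up; +x towards the thumb rest. About 130 g
- rest_B (a point): tip of the thumb rest of the middle handle, at (54, 0, 30) mm in its frame
- handle_C: the widest stick handle, brown wood, upright; may be absent. Block 70 (x) x 64 (y, width to gauge) x 42 mm high; on it a round neck to grip, 26 mm across, z 42..92 (top); a thumb rest (16 mm wide, z 23..37) stands out 19 mm from the block's +x end. Origin: centre of underside; z up; +x towards the thumb rest. About 150 g
- rest_C (a point): tip of the thumb rest of the widest handle, at (54, 0, 30) mm in its frame
- offcut: bystander, not part of the job: small wood offcut 50 x 30 x 18 mm on the mat's corner
- mallet: bystander, not part of the job: hammer-shaped wooden mallet, 200 mm
- chisel: bystander, not part of the job: hand tool with dark handle, 200 mm
- plant_pot: bystander, not part of the job: small terracotta pot with a succulent, 78 mm across
- glue: bystander, not part of the job: amber jar, 50 mm across, 110 mm high
- brush: bystander, not part of the job: brush, 180 mm long
- dowel: bystander, not part of the job: loose piece of dowel 22 mm across, 120 mm long, lying
Things that resemble listed ones, but are neither listed nor needed, are in the scene too. Leave any red or white look-alike of the handle_B alone.

How it is judged:
On the way, in this order (a step that is already met when the one before it is completed fails the run):
1. the narrowest handle stands upright on the caliper board, thumb rest towards the brass mark (within 0.15 rad), both jaws pressing on it with more than 3 N (contact force between each of jaw_pad, anvil and handle_A above 3 N and angle between the x axis of handle_A and the x axis of caliper, either way round below 0.15 rad and x of mark in the frame of handle_A above 0.03 m and angle between handle_A's own z axis and vertical below 0.1 rad and z of handle_A in the frame of caliper below 0.018 m), for 0.2 s.
2. the middle handle stands upright on the caliper board, thumb rest towards the brass mark (within 0.15 rad), both jaws pressing on it with more than 3 N (contact force between each of jaw_pad, anvil and handle_B above 3 N and angle between the x axis of handle_B and the x axis of caliper, either way round below 0.15 rad and x of mark in the frame of handle_B above 0.03 m and angle between handle_B's own z axis and vertical below 0.1 rad and z of handle_B in the frame of caliper below 0.018 m), for 0.2 s.
3. the widest handle stands upright on the caliper board, thumb rest towards the brass mark (within 0.15 rad), both jaws pressing on it with more than 3 N (contact force between each of jaw_pad, anvil and handle_C above 3 N and angle between the x axis of handle_C and the x axis of caliper, either way round below 0.15 rad and x of mark in the frame of handle_C above 0.03 m and angle between handle_C's own z axis and vertical below 0.1 rad and z of handle_C in the frame of caliper below 0.018 m), for 0.2 s.
At the end, for the whole second after the job is handed in: every handle present stands upright (within 0.08 rad) on the tray's floor, at rest, its axis inside the tray walls; the caliper's jaws are shut to less than 5 mm (value of joint jaw below 0.005 m and x of handle_A in the frame of tray between -0.115 and 0.115 m and y of handle_A in the frame of tray between -0.085 and 0.085 m and z of each of handle_A, handle_B, handle_C in the frame of tray below 0.011 m and angle between each of handle_A, handle_B, handle_C's own z axis and vertical below 0.08 rad and linear speed of each of handle_A, handle_B, handle_C below 0.02 m/s and x of handle_B in the frame of tray between -0.115 and 0.115 m and y of handle_B in the frame of tray between -0.085 and 0.085 m and x of handle_C in the frame of tray between -0.115 and 0.115 m and y of handle_C in the frame of tray between -0.085 and 0.085 m); the robot touches nothing.
It fails at once if a jaw squeezes a handle with more than 40 N (contact force between any of jaw_pad, anvil and handle_A above 40 N or contact force between any of jaw_pad, anvil and handle_B above 40 N or contact force between any of jaw_pad, anvil and handle_C above 40 N).
It fails at once if a bystander is moved more than 6 cm (distance of any of offcut, mallet, chisel, plant_pot, glue, brush, dowel from where it was at the start of the episode above 0.06 m).
Of handle_A, handle_B, handle_C only 2 to 3 are there at a start; the rules pass over those that are not, and their reading is None.
At some moment in a run one of handle_B, handle_C may be knocked a few centimetres aside while the robot is not near it.
It also fails if it takes over 210 s, if anything falls off the work surface, if the arm or the gripper's body presses on something with over 40 N, if the wrist force passes 120 N, or if a joint passes its speed limit or range.

## Working session

There is one attempt and no reset: what is moved stays moved. The work goes in short steps, Python scripts to look and compute and a tool call to move; the robot and the scene stay as the last step left them, time stands still between calls to the robot, and variables do not carry over. Pictures are saved under pics/ and viewed, at most 14 in all, crops included, and the job is handed in when it is done.

Besides the shell and the picture viewer there is one more tool, called after "Emit:" as name(argument=value, ...) on one line, values as JSON. carry_out: Moves the arm, as the interface text tells. Its arguments: {"type":"object","properties":{"increments":{"type":"array","items":{"type":"array"}}},"required":["increments"]}

```bash
mkdir -p pics; ls
python3 - <<'E'
from bench import robot
import cv2
o=robot.get_obs(); print(o)
for n in ("scene","top"):
    cv2.imwrite(f"pics/{n}0.png",cv2.resize(robot.snapshot(n),(800,600),interpolation=cv2.INTER_CUBIC)); print(n,robot.get_calibration(n))
print(robot.get_calibration("wrist"))
E
```

```text
pics
{'time': 0.0, 'joint_positions': array([-1.26009995e+00,  8.79500245e-02,  1.37225195e+00, -4.80970112e-06,
        1.68359654e+00, -1.03085406e-01]), 'qvel': array([ 0.00150685, -0.00109115,  0.00166976, -0.00011995, -0.00049333,
        0.00132568]), 'joint_torque': array([ 6.46145090e-04, -3.40179348e+01, -3.02428007e+01,  7.16184033e-02,
        3.28880560e-02, -1.74578986e-04]), 'tool_pos': array([ 0.22098282, -0.50308482,  0.21830804]), 'ee_rot': array([-3.13939801e+00, -2.22234347e-04,  4.13781002e-01]), 'wrist_force': array([ 0.35079452, -0.71964522,  0.47789603]), 'wrist_torque': array([-0.05367582, -0.01988472,  0.01504064]), 'finger_force': 0.0, 'width': 0.09406596419552063}
scene {'vfov': 43.788417512941294, 'cx': 259.30642856057835, 'cy': 194.29806500537836, 'k1': -0.05552018128228991, 'T': array([[-0.68122449,  0.43320212, -0.5901433 ,  1.34791851],
       [ 0.73185895,  0.42255733, -0.53462864,  0.77836788],
       [ 0.01776712, -0.79610378, -0.60489925,  0.98460689],
       [ 0.        ,  0.        ,  0.        ,  1.        ]])}
top {'vfov': 55.928164194001646, 'cx': 257.0838895175929, 'cy': 194.37294389390698, 'k1': -0.1012130136550333, 'T': array([[-0.00853915, -0.9987353 ,  0.0495468 ,  0.42752352],
       [-0.99977863,  0.00757425, -0.01962976,  0.00852749],
       [ 0.01922965, -0.04970345, -0.99857888,  1.49055543],
       [ 0.        ,  0.        ,  0.        ,  1.        ]])}
{'vfov': 71.22758712451281, 'cx': 254.43764130529476, 'cy': 190.27003614106025, 'k1': 0.0008491258228711293, 'T': array([[ 0.40194569, -0.88417375, -0.23806815,  0.28987543],
       [-0.9156615 , -0.38866647, -0.10248118, -0.47287122],
       [-0.00191794,  0.25918171, -0.96582667,  0.38417976],
       [ 0.        ,  0.        ,  0.        ,  1.        ]])}
```

View pics/top0.png

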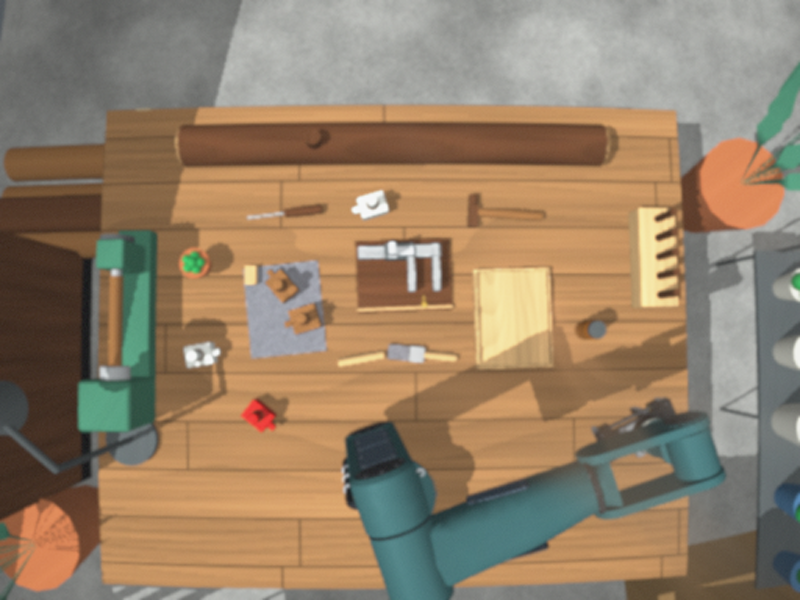

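View pics/scene0.png

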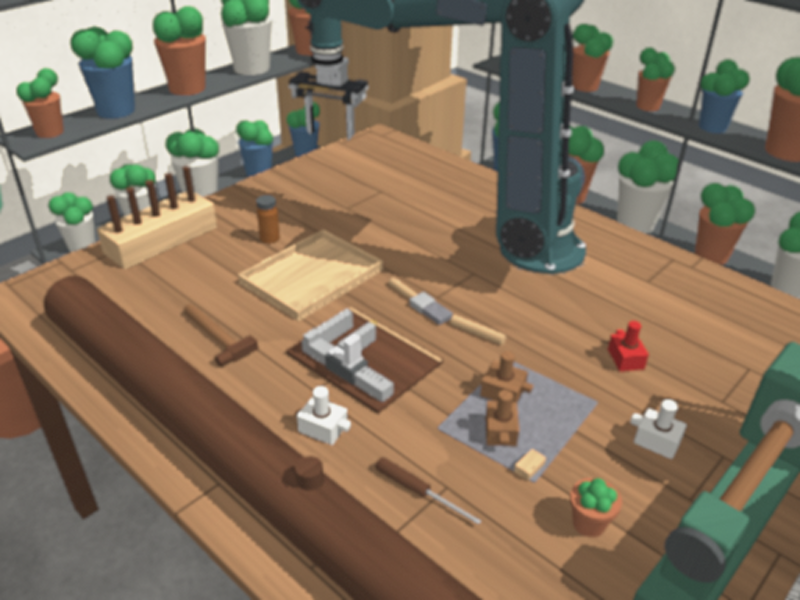

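Two brown handles stand on the mat, at about (282,285) and (303,318) in the top picture. The white ones (372,203), (202,354) and the red one (260,415) are look-alikes. The caliper is at about (405,275) with its brass mark at (424,301), so its yaw is about 0. The tray is at (513,317).

```bash
cat > h.py <<'E'
from bench import robot
import numpy as np, cv2
from scipy.optimize import least_squares
def K(c): 
    f=192/np.tan(np.radians(c["vfov"]/2)); return f
def proj(c,P):
    P=np.atleast_2d(P); T=c["T"]; q=(P-T[:3,3])@T[:3,:3]; s=q[:,:2]/q[:,2:]
    s=s*(1+c["k1"]*(s**2).sum(1,keepdims=True)); return s*K(c)+[c["cx"],c["cy"]]
def ray(c,uv,z):
    d=(np.atleast_2d(uv)-[c["cx"],c["cy"]])/K(c); s=d.copy()
    for _ in range(20): s=d/(1+c["k1"]*(s**2).sum(1,keepdims=True))
    D=np.c_[s,np.ones(len(s))]@c["T"][:3,:3].T; o=c["T"][:3,3]
    return o+D*((z-o[2])/D[:,2])[:,None]
def place(pose,P):  # pose x,y,yaw,(z)
    x,y,a=pose[:3]; P=np.atleast_2d(P).astype(float); ca,sa=np.cos(a),np.sin(a)
    return np.c_[x+ca*P[:,0]-sa*P[:,1],y+sa*P[:,0]+ca*P[:,1],P[:,2]]
E
python3 - <<'E'
from h import *
c=robot.get_calibration("top"); s=.64
names=dict(h1=(282,285,.09),h2=(303,318,.09),calBL=(357,310,.012),calBR=(452,306,.012),calTR=(452,238,.012),calTL=(357,240,.012),mark=(424,301,.018),
 tTL=(475,267,.026),tTR=(551,267,.026),tBR=(552,368,.026),tBL=(477,367,.026),m1=(247,270,0),m2=(320,261,0),m3=(326,351,0),m4=(250,357,0))
for k,(u,v,z) in names.items(): print(k,ray(c,[(u*s,v*s)],z)[0,:2].round(3))
E
```

```text
h1 [0.546 0.278]
h2 [0.463 0.226]
calBL [0.485 0.097]
calBR [ 0.494 -0.153]
calTR [ 0.674 -0.155]
calTL [0.67  0.096]
mark [ 0.507 -0.079]
tTL [ 0.595 -0.213]
tTR [ 0.594 -0.415]
tBR [ 0.329 -0.412]
tBL [ 0.334 -0.214]
m1 [0.594 0.39 ]
m2 [0.616 0.195]
m3 [0.378 0.179]
m4 [0.364 0.381]
```

Emit:
carry_out(increments=[[0,[0,0,-10],8],[0,[0,0,-10],8],[0,[0,0,-12],7.7],[0,[20,-40,0],0],[0,[20,-40,0],0],[0,[20,-40,0],0],[0,[20,-40,0],0],[0,[20,-40,0],0]])

```text
time: 0.9
tool_pos: [0.3214, -0.3018, 0.251]
ee_rot: [-3.141, 0.0, -0.0]
wrist_force: [0.4, -0.7, -0.5]
width: 0.094
finger_force: 0.0
```

Emit:
carry_out(increments=[[0,[20,-40,0],0],[0,[20,-40,0],0],[0,[20,-40,0],0],[0,[20,-40,0],0],[0,[20,-40,0],0],[0,[20,-40,0],0],[0,[20,-40,0],0],[0,[20,-40,0],0]])

```text
time: 1.7
tool_pos: [0.4813, 0.0183, 0.251]
ee_rot: [3.141, 0.001, 0.0]
wrist_force: [0.4, -0.4, 0.3]
width: 0.0939
finger_force: 0.0
```

Emit:
carry_out(increments=[[0,[10,-35,0],0],[0,[0,0,0],0],[0,[0,0,0],0]])

```text
time: 2.0
tool_pos: [0.4908, 0.0518, 0.2508]
ee_rot: [3.141, 0.002, 0.002]
wrist_force: [-1.0, 0.1, -0.6]
width: 0.0944
finger_force: 0.0
```

Run:
```python
from h import *
o=robot.get_obs(); print(o["time"],o["tool_pos"],o["ee_rot"],o["joint_positions"])
c=robot.get_calibration("wrist"); im=robot.snapshot("wrist")
np.save("c1.npy",c,allow_pickle=True); cv2.imwrite("w1raw.png",im); cv2.imwrite("pics/w1.png",cv2.resize(im,(800,600),interpolation=cv2.INTER_CUBIC))
```

```text
2.0 [0.490778   0.0518268  0.25078449] [3.14083886e+00 1.55904609e-03 1.96900534e-03] [-9.20142639e-03 -4.20055113e-02  1.44102393e+00 -7.82892644e-04
  1.74412471e+00  1.55949089e+00]
```

View pics/w1.png

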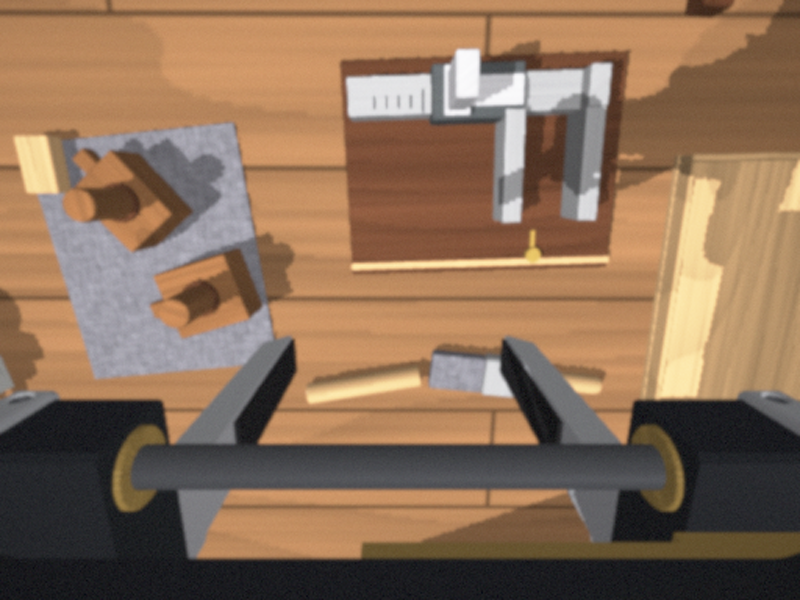

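Both mat handles show here: H1 at (135,200) and H2 at (205,295). The caliper spans (342..629, 51..270), its fixed jaw is at x≈580 and its moving jaw at x≈508, and the mark is at (533,253). Next I enlarge the mat to read the block corners.

Run:
```python
import cv2
im=cv2.imread("w1raw.png"); a=im[75:250,0:190]; cv2.imwrite("pics/w1crop.png",cv2.resize(a,None,fx=3.4,fy=3.4,interpolation=cv2.INTER_CUBIC)[:600,:800])
```

```text
(no output)
```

View pics/w1crop.png

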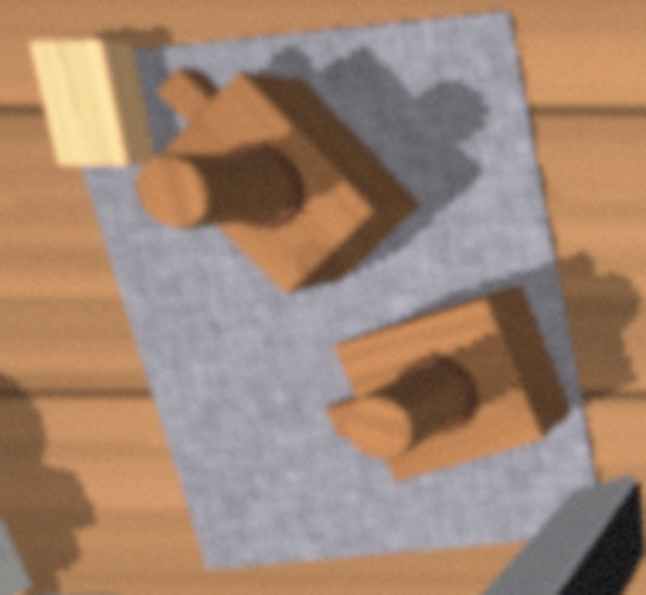

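```bash
cat >> h.py <<'E'
def fit(c,P,uv,x0):
    f=lambda p:(proj(c,place(p,P))-uv).ravel()
    r=least_squares(f,x0,loss="soft_l1"); return r.x,np.abs(f(r.x)).reshape(-1,2)
E
python3 - <<'E'
from h import *
c=np.load("c1.npy",allow_pickle=True).item()
cr=lambda L:np.array(L)/3.4+[0,75]
for nm,uv,sg,x0 in (("H1",cr([(240,75),(374,212),(290,293),(173,190)]),[(1,-1),(-1,-1),(-1,1)],(.546,.278,2)),
                 ("H2",cr([(335,350),(487,298),(545,440),(395,480),(372,425)]),[(1,-1),(-1,-1),(-1,1),(1,1)],(.463,.226,2))):
  for w in (44,54,64):
    P=np.array([(35*a,w/2*b,45) for a,b in sg]+[(0,0,95)])/1000
    best=min((fit(c,P,uv,(x0[0],x0[1],t)) for t in np.arange(-3,3.2,.5)),key=lambda r:r[1].sum())
    print(nm,w,best[0].round(4),best[1].mean().round(2),best[1].max().round(2))
g=.64
P=np.array([(50,200,12),(50,-50,12),(-140,-50,12),(-140,200,12),(-125,25,18),(-90,0,53),(-90,-16,53)])/1000
uv=np.array([(342,60),(629,51),(609,264),(352,270),(533,254),(562,218),(597,220)])*g
p,r=fit(c,P,uv,(.628,-.104,0)); print(p,r.round(1).tolist())
gg=ray(c,np.array([(521,222),(494,220)])*g,.053); ca=np.array([np.cos(-p[2]),np.sin(-p[2])])
d=gg[:,:2]-p[:2]; print("gap", -np.sin(p[2])*d[:,0]+np.cos(p[2])*d[:,1], d@[np.cos(p[2]),np.sin(p[2])])
t=ray(c,np.array([(466,57)])*g,.105)[0,:2]-p[:2];print("post",t, -np.sin(p[2])*t[0]+np.cos(p[2])*t[1])
ct=robot.get_calibration("top")
P=np.array([(130,100,26),(130,-100,26),(-130,-100,26),(-130,100,26)])/1000
print("tray",fit(ct,P,g*np.array([(475,267),(551,267),(552,368),(477,367)]),(.46,-.31,0)))
E
```

```text
H1 44 [0.5509 0.2898 0.6527] 0.95 2.69
H1 54 [0.55   0.2907 0.7036] 0.72 1.8
H1 64 [0.5479 0.2914 0.7612] 2.28 4.92
H2 44 [0.4666 0.232  1.9535] 3.13 9.89
H2 54 [ 0.4664  0.2315 -4.382 ] 1.47 5.22
H2 64 [ 0.4652  0.2316 -4.4218] 0.73 1.87
[ 0.62716767 -0.09944433  0.02896391] [[1.1, 1.2], [0.6, 1.0], [1.3, 1.5], [0.2, 2.0], [0.1, 0.1], [10.0, 0.9], [0.4, 0.7]]
gap [0.04834083 0.0715336 ] [-0.0908227  -0.08849739]
post [0.02085125 0.1061188 ] 0.10547044637861616
tray (array([ 0.463213  , -0.31358829, -0.00662861]), array([[0.38410875, 0.24378116],
       [0.10949717, 0.38408815],
       [0.11601782, 0.92722858],
       [0.398699  , 0.09030127]]))
```

Emit:
carry_out(increments=[[0,[37,13,0],-1.5],[0,[37,13,0],0],[0,[37,13,0],0],[0,[37,12,0],0],[0,[0,0,42],0],[0,[0,0,42],0],[0,[0,0,42],0],[0,[0,0,42],0]])

```text
time: 2.85
tool_pos: [0.6396, 0.0009, 0.082]
ee_rot: [3.141, -0.0, 0.023]
wrist_force: [-0.3, -0.6, 0.0]
width: 0.0937
finger_force: 0.0
```

Emit:
carry_out(increments=[[255,[0,0,0],0],[255,[0,0,0],0],[255,[0,0,0],0],[255,[0,0,0],0],[255,[0,0,0],0],[255,[0,0,0],0],[255,[0,0,0],0],[255,[0,0,0],0]])

```text
time: 3.65
tool_pos: [0.6401, 0.0035, 0.0836]
ee_rot: [3.141, -0.0, 0.027]
wrist_force: [-0.4, -0.4, 0.2]
width: 0.0334
finger_force: 0.0
```

Emit:
carry_out(increments=[[255,[0,0,0],0],[255,[0,0,0],0],[255,[0,0,0],0],[255,[0,0,0],0],[255,[0,0,0],0]])

```text
time: 4.15
tool_pos: [0.64, 0.0036, 0.0833]
ee_rot: [-3.141, 0.0, 0.027]
wrist_force: [0.4, 0.3, -0.4]
width: 0.016
finger_force: 30.0
```

Emit:
carry_out(increments=[[255,[0,-6,0],0],[255,[0,-7,0],0],[255,[0,-7,0],0],[255,[0,-7,0],0],[255,[0,-7,0],0],[255,[0,-7,0],0],[255,[0,-5,0],0],[255,[0,0,0],0]])

```text
time: 4.95
tool_pos: [0.6385, 0.0507, 0.0833]
ee_rot: [-3.141, 0.001, 0.027]
wrist_force: [-2.0, -0.2, -0.6]
width: 0.0157
finger_force: 30.0
```

Emit:
carry_out(increments=[[255,[0,-2,0],0],[255,[0,0,0],0]])

```text
time: 5.15
tool_pos: [0.6385, 0.0517, 0.0833]
ee_rot: [-3.141, 0.001, 0.026]
wrist_force: [-1.7, -0.4, -0.6]
width: 0.0154
finger_force: 30.0
```

Emit:
carry_out(increments=[[255,[0,-2,0],0],[255,[0,0,0],0]])

```text
time: 5.35
tool_pos: [0.6384, 0.0533, 0.0833]
ee_rot: [3.141, 0.001, 0.026]
wrist_force: [-1.9, -0.1, -1.8]
width: 0.0154
finger_force: 30.0
```

Emit:
carry_out(increments=[[255,[0,-1,0],0],[255,[0,0,0],0]])

```text
time: 5.55
tool_pos: [0.6384, 0.0542, 0.0833]
ee_rot: [3.141, 0.001, 0.026]
wrist_force: [-2.0, -1.3, -1.0]
width: 0.0159
finger_force: 30.0
```

Emit:
carry_out(increments=[[0,[0,0,0],0],[0,[0,0,0],0],[0,[0,0,0],0],[0,[0,0,-20],0],[0,[0,0,-40],0],[0,[0,0,-40],0],[0,[0,0,-17],0],[0,[-14,-40,0],0]])

```text
time: 6.35
tool_pos: [0.6272, 0.0907, 0.2056]
ee_rot: [3.14, -0.011, 0.02]
wrist_force: [0.4, 1.1, 0.4]
width: 0.0765
finger_force: 0.0
```

Emit:
carry_out(increments=[[0,[-14,-40,0],0],[0,[-14,-40,0],0],[0,[-14,-40,0],0],[0,[-13,-40,0],0],[0,[-13,-38,0],0],[0,[0,0,0],-7.5],[0,[0,0,0],-7.5],[0,[0,0,0],-7.5]])

```text
time: 7.15
tool_pos: [0.5503, 0.2911, 0.2008]
ee_rot: [-3.141, -0.001, 0.426]
wrist_force: [0.0, -0.1, -0.0]
width: 0.094
finger_force: 0.0
```

Emit:
carry_out(increments=[[0,[0,0,0],-7.5],[0,[0,0,0],-7.5],[0,[0,0,0],0],[0,[0,0,0],0]])

```text
time: 7.55
tool_pos: [0.5506, 0.2903, 0.2007]
ee_rot: [3.141, -0.001, 0.678]
wrist_force: [0.2, -0.6, 0.5]
width: 0.0938
finger_force: 0.0
```

Run:
```python
from h import *
o=robot.get_obs(); print(o["tool_pos"],o["ee_rot"],o["joint_positions"][5])
im=robot.snapshot("wrist"); cv2.imwrite("pics/w2.png",cv2.resize(im,(800,600),interpolation=cv2.INTER_CUBIC))
np.save("c2.npy",robot.get_calibration("wrist"),allow_pickle=True)
```

```text
[0.55060445 0.29030074 0.20071243] [ 3.14148124e+00 -7.51017301e-04  6.78126108e-01] 1.2867686351381442
```

View pics/w2.png

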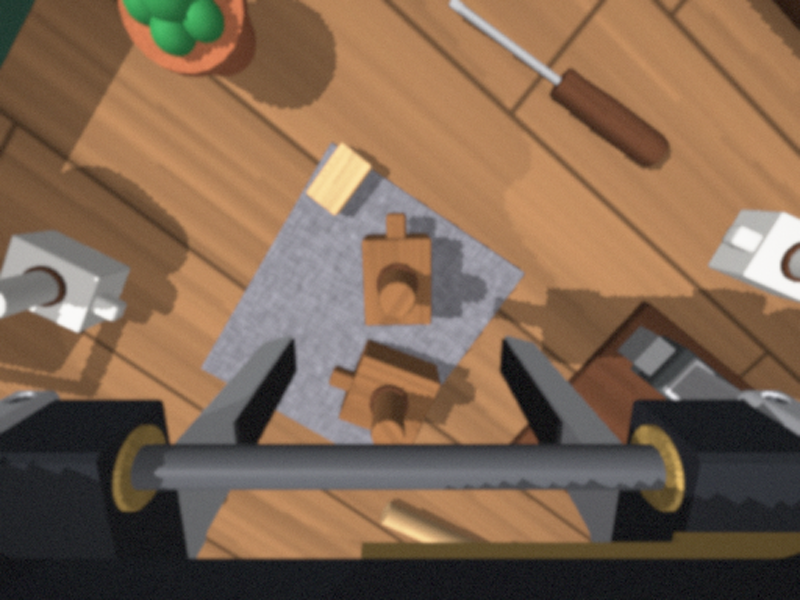

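The picture shows H1 centred under the gripper with its rest straight ahead at (397,225). Its block is 68 by 87 px, a ratio that fits 54/70, so H1 looks like handle_B. H2, below it at (392,395), is the widest. Going down on H1.

Emit:
carry_out(increments=[[0,[0,0,42],0],[0,[0,0,42],0],[0,[0,0,34],0],[60,[0,0,10],0],[255,[0,0,0],0],[255,[0,0,0],0],[255,[0,0,0],0],[255,[0,0,0],0]])

```text
time: 8.4
tool_pos: [0.5518, 0.2907, 0.075]
ee_rot: [3.14, -0.004, 0.681]
wrist_force: [-0.6, -0.7, 0.6]
width: 0.0573
finger_force: 0.0
```

Emit:
carry_out(increments=[[255,[0,0,0],0],[255,[0,0,0],0],[255,[0,0,0],0],[255,[0,0,0],0],[255,[0,0,0],0],[255,[0,0,0],0],[255,[0,0,0],0]])

```text
time: 9.1
tool_pos: [0.5503, 0.2902, 0.0724]
ee_rot: [-3.141, 0.0, 0.681]
wrist_force: [-1.0, 0.2, -0.1]
width: 0.0255
finger_force: 30.0
```

Emit:
carry_out(increments=[[255,[0,0,-15],0],[255,[0,0,-40],0],[255,[0,0,-40],0],[255,[0,0,-35],0],[255,[-25,36,0],0],[255,[-25,36,0],0],[255,[-25,36,0],0],[255,[-25,36,0],0]])

```text
time: 9.9
tool_pos: [0.5633, 0.1137, 0.2036]
ee_rot: [3.141, -0.001, 0.681]
wrist_force: [1.2, -0.5, -0.5]
width: 0.0258
finger_force: 30.0
```

Emit:
carry_out(increments=[[255,[-26,37,0],0],[255,[-26,37,0],0],[255,[-26,37,0],0],[255,[-25,37,0],0],[255,[0,0,0],-8.4],[255,[0,0,0],-8.4],[255,[0,0,0],-8.4],[255,[0,0,0],-8.4]])

```text
time: 10.7
tool_pos: [0.5765, -0.065, 0.2034]
ee_rot: [3.141, 0.0, 1.273]
wrist_force: [-0.2, -0.0, -1.6]
width: 0.0255
finger_force: 30.0
```

Emit:
carry_out(increments=[[255,[0,0,0],-8.4],[255,[0,0,0],-8.4],[255,[0,0,0],-8.4],[255,[0,0,0],-8.4],[255,[0,0,0],-8.4],[255,[0,0,0],-8.4],[255,[0,0,0],-8.4],[255,[0,0,0],-8.4]])

```text
time: 11.5
tool_pos: [0.5765, -0.0647, 0.2034]
ee_rot: [3.142, 0.001, 2.446]
wrist_force: [0.3, -0.8, -1.8]
width: 0.0255
finger_force: 30.0
```

Emit:
carry_out(increments=[[255,[0,0,0],-8.4],[255,[0,0,0],-8.4],[255,[0,0,0],-8.4],[255,[0,0,0],-8.4],[255,[0,0,0],-8.3],[255,[0,0,0],0],[255,[0,0,0],0]])

```text
time: 12.2
tool_pos: [0.5766, -0.0646, 0.2031]
ee_rot: [-3.141, 0.001, -3.115]
wrist_force: [-0.2, 0.1, -1.1]
width: 0.0254
finger_force: 30.0
```

Run:
```python
from h import *
o=robot.get_obs(); print(o["tool_pos"],o["ee_rot"],o["joint_positions"][5])
im=robot.snapshot("wrist"); cv2.imwrite("w3raw.png",im);cv2.imwrite("pics/w3.png",cv2.resize(im,(800,600),interpolation=cv2.INTER_CUBIC))
np.save("c3.npy",robot.get_calibration("wrist"),allow_pickle=True)
```

```text
[ 0.5765564 -0.0645915  0.2030837] [-3.14132374e+00  6.40770623e-04 -3.11479701e+00] -1.806815418820856
```

View pics/w3.png

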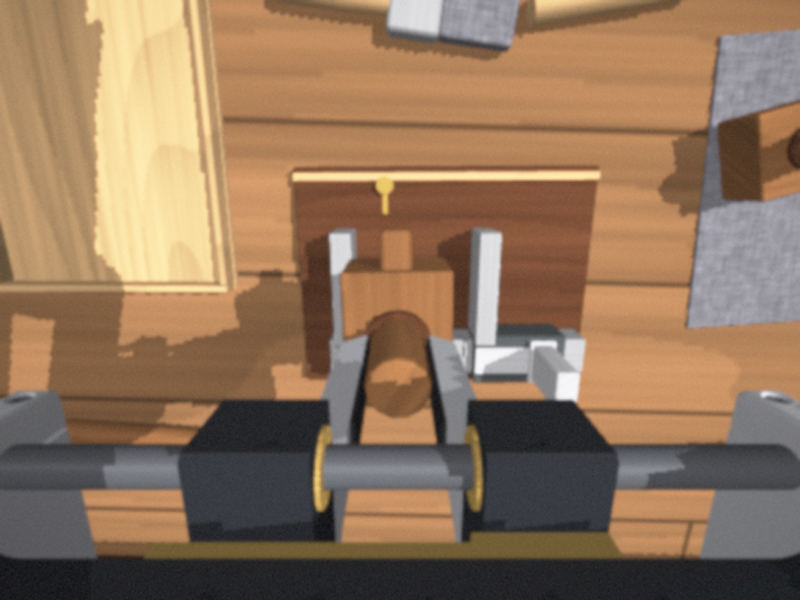

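Emit:
carry_out(increments=[[255,[0,0,40],0],[255,[0,0,40],0],[255,[0,0,30],0],[255,[0,0,10],0],[255,[0,0,1],0],[255,[0,0,0],0]])

```text
time: 12.85
tool_pos: [0.5771, -0.0646, 0.0823]
ee_rot: [-3.141, 0.001, -3.113]
wrist_force: [-0.5, -0.2, -1.8]
width: 0.0255
finger_force: 30.0
```

Emit:
carry_out(increments=[[150,[0,0,0],0],[120,[0,0,0],0],[100,[0,0,0],0],[0,[0,0,0],0],[0,[0,0,-20],0],[0,[0,0,-40],0],[0,[0,0,-40],0],[0,[0,0,-18],0]])

```text
time: 13.65
tool_pos: [0.5781, -0.0649, 0.2045]
ee_rot: [-3.14, 0.007, -3.112]
wrist_force: [-0.2, 0.1, -0.2]
width: 0.0859
finger_force: 0.0
```

Emit:
carry_out(increments=[[0,[-21,39,0],0],[0,[-22,39,0],0],[0,[-22,39,0],0],[0,[0,0,40],0],[0,[0,0,40],0],[60,[0,0,32],0],[100,[0,0,8],0],[150,[0,0,0],0]])

```text
time: 14.45
tool_pos: [0.637, 0.0543, 0.078]
ee_rot: [-3.142, -0.003, -3.112]
wrist_force: [1.6, 0.4, -0.1]
width: 0.0736
finger_force: 0.0
```

Emit:
carry_out(increments=[[255,[0,0,0],0],[255,[0,0,0],0],[255,[0,0,0],0],[255,[0,0,0],0],[255,[0,0,0],0],[255,[0,0,0],0],[255,[0,0,0],0]])

```text
time: 15.15
tool_pos: [0.6379, 0.0544, 0.0795]
ee_rot: [-3.142, -0.0, -3.112]
wrist_force: [-0.4, 0.3, -0.2]
width: 0.0174
finger_force: 0.0
```

Emit:
carry_out(increments=[[255,[0,0,0],0],[255,[0,0,0],0],[255,[0,-6,0],0],[255,[0,-8,0],0],[255,[0,-8,0],0],[255,[0,-8,0],0],[255,[0,0,0],0],[255,[0,0,0],0]])

```text
time: 15.95
tool_pos: [0.6389, 0.0234, 0.0794]
ee_rot: [-3.141, 0.0, -3.113]
wrist_force: [-0.0, -1.9, -0.1]
width: 0.0161
finger_force: 30.0
```

Emit:
carry_out(increments=[[255,[0,-5,0],0],[255,[0,-5,0],0],[255,[0,-4,0],0],[255,[0,0,0],0],[255,[0,0,0],0],[255,[0,0,0],0]])

```text
time: 16.55
tool_pos: [0.6393, 0.0104, 0.0794]
ee_rot: [-3.142, 0.0, -3.112]
wrist_force: [0.1, 2.0, -0.8]
width: 0.016
finger_force: 30.0
```

Emit:
carry_out(increments=[[255,[0,-2,0],0],[255,[0,-2,0],0],[255,[0,0,0],0],[255,[0,0,0],0],[255,[0,0,0],0]])

```text
time: 17.05
tool_pos: [0.6394, 0.0065, 0.0795]
ee_rot: [3.141, 0.0, -3.112]
wrist_force: [-0.0, 3.2, -0.3]
width: 0.0159
finger_force: 30.0
```

Emit:
carry_out(increments=[[255,[0,-2,0],0],[255,[0,-1,0],0],[255,[0,0,0],0],[255,[0,0,0],0],[255,[0,0,0],0]])

```text
time: 17.55
tool_pos: [0.6395, 0.0038, 0.0795]
ee_rot: [3.141, 0.0, -3.112]
wrist_force: [0.5, 6.2, 0.5]
width: 0.016
finger_force: 30.0
```

Run:
```python
from h import *
o=robot.get_obs(); print(o["tool_pos"],o["wrist_force"])
c=robot.get_calibration("wrist"); im=robot.snapshot("wrist"); print(robot.get_obs()["wrist_force"])
cv2.imwrite("pics/w4.png",cv2.resize(im,(800,600),interpolation=cv2.INTER_CUBIC)); np.save("c4.npy",c,allow_pickle=True)
```

```text
[0.63954824 0.00376595 0.07950348] [0.48048647 6.24033178 0.50185236]
[1.4131881  4.97400368 0.37641967]
```

View pics/w4.png

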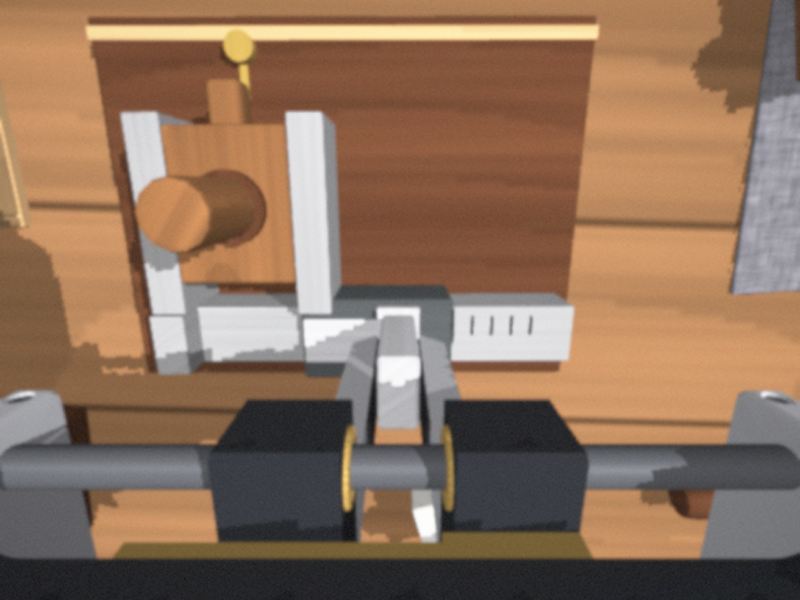

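The handle stands between both jaws, with its rest at (228,95) pointing to the stud at (238,45). The push is about 5.5 N, so I press a little more to reach about three quarters of the travel.

Emit:
carry_out(increments=[[255,[0,-1,0],0],[255,[0,-1,0],0],[255,[0,-1,0],0],[255,[0,0,0],0],[255,[0,0,0],0],[255,[0,0,0],0],[255,[0,0,0],0]])

```text
time: 18.3
tool_pos: [0.6396, 0.0014, 0.0795]
ee_rot: [3.14, 0.0, -3.111]
wrist_force: [0.5, 5.9, -0.1]
width: 0.0162
finger_force: 30.0
```

Run:
```python
from h import *
f=[]
for i in range(3):
    o=robot.get_obs(); f.append(o["wrist_force"][1]); robot.snapshot("wrist")
print(o["tool_pos"],f)
```

```text
[0.63960769 0.00142389 0.07948833] [np.float64(5.90626757955082), np.float64(6.069544044000469), np.float64(6.532082449130613)]
```

Emit:
carry_out(increments=[[255,[0,-1,0],0],[255,[0,-1,0],0],[255,[0,0,0],0],[255,[0,0,0],0],[255,[0,0,0],0],[255,[0,0,0],0]])

```text
time: 19.05
tool_pos: [0.6397, -0.0002, 0.0795]
ee_rot: [3.139, 0.0, -3.111]
wrist_force: [0.3, 7.6, 0.2]
width: 0.0154
finger_force: 30.0
```

Run:
```python
from h import *
f=[]
for i in range(4):
    o=robot.get_obs(); f.append(o["wrist_force"][1]); robot.snapshot("wrist")
print(o["tool_pos"],f)
```

```text
[ 6.39666846e-01 -9.84072614e-05  7.95072977e-02] [np.float64(7.640418032176446), np.float64(7.008790204967741), np.float64(7.850716070672734), np.float64(6.555721440059739)]
```

Emit:
carry_out(increments=[[255,[0,7,0],0],[255,[0,7,0],0],[255,[0,7,0],0],[255,[0,7,0],0],[255,[0,7,0],0],[255,[0,7,0],0],[255,[0,7,0],0],[255,[0,7,0],0]])

```text
time: 20.05
tool_pos: [0.6379, 0.0547, 0.0794]
ee_rot: [-3.141, -0.0, -3.112]
wrist_force: [0.9, -0.4, -0.4]
width: 0.0162
finger_force: 30.0
```

Emit:
carry_out(increments=[[255,[0,0,0],0],[255,[0,0,0],0]])

```text
time: 20.25
tool_pos: [0.6379, 0.0551, 0.0795]
ee_rot: [3.141, -0.0, -3.111]
wrist_force: [1.2, 0.6, -0.2]
width: 0.0158
finger_force: 30.0
```

Run:
```python
from h import *
c=np.load("c4.npy",allow_pickle=True).item();g=.64
n=ray(c,np.array([(171,214)])*g,.104)[0]; print("neck",n)
w=ray(c,np.array([(163,125),(287,125),(297,283),(181,283)])*g,.054); print(w[:,:2].round(4))
print("jaw",ray(c,np.array([(286,113),(158,113)])*g,.053)[:,:2])
P=np.array([(-140,-50,12),(-140,200,12),(-125,25,18),(-90,0,53),(-90,-16,53)])/1000
print(fit(c,P,np.array([(87,38),(599,38),(238,42),(158,113),(122,113)])*g,(.627,-.099,.029)))
c=robot.get_calibration("top"); im=robot.snapshot("top"); cv2.imwrite("top5raw.png",im)
```

```text
neck [ 0.57558409 -0.07293501  0.104     ]
[[ 0.5425 -0.0986]
 [ 0.5409 -0.0459]
 [ 0.6098 -0.0439]
 [ 0.6115 -0.0982]]
jaw [[ 0.53601188 -0.04641907]
 [ 0.53765656 -0.1007234 ]]
(array([ 0.62830494, -0.10225956, -0.01061371]), array([[ 1.24032146, 16.06379884],
       [ 0.06113337,  0.93373359],
       [ 1.82670381,  5.53485686],
       [ 0.76188587,  1.03394259],
       [ 1.99412159,  0.0338701 ]]))
```

Emit:
carry_out(increments=[[100,[0,0,0],0],[0,[0,0,0],0],[0,[0,0,0],0],[0,[0,0,-30],0],[0,[0,0,-45],0],[0,[0,0,-45],0],[0,[22,-42,0],0],[0,[22,-42,0],0]])

```text
time: 21.1
tool_pos: [0.5974, -0.0313, 0.2024]
ee_rot: [-3.14, 0.005, -3.109]
wrist_force: [0.7, -1.4, 0.4]
width: 0.0764
finger_force: 0.0
```

Emit:
carry_out(increments=[[0,[22,-42,0],0],[0,[0,0,0],0],[0,[0,0,45],0],[0,[0,0,45],0],[80,[0,0,27],0],[120,[0,0,0],0],[255,[0,0,0],0],[255,[0,0,0],0]])

```text
time: 21.9
tool_pos: [0.5776, -0.0737, 0.0852]
ee_rot: [-3.14, 0.005, -3.111]
wrist_force: [-0.4, -0.1, 0.1]
width: 0.0654
finger_force: 0.0
```

Emit:
carry_out(increments=[[255,[0,0,0],0],[255,[0,0,0],0],[255,[0,0,0],0],[255,[0,0,0],0],[255,[0,0,0],0],[255,[0,0,0],0],[255,[0,0,0],0]])

```text
time: 22.6
tool_pos: [0.5758, -0.0732, 0.0826]
ee_rot: [3.141, 0.0, -3.112]
wrist_force: [-0.1, 1.6, 2.1]
width: 0.0258
finger_force: 30.0
```

Emit:
carry_out(increments=[[255,[0,0,-20],0],[255,[0,0,-50],0],[255,[0,0,-50],0],[255,[10,-40,0],0],[255,[10,-40,0],0],[255,[10,-40,0],0],[255,[10,-40,0],0],[255,[10,-40,0],0]])

```text
time: 23.4
tool_pos: [0.5309, -0.2766, 0.2017]
ee_rot: [-3.142, -0.001, -3.112]
wrist_force: [0.2, -0.8, -1.4]
width: 0.0256
finger_force: 30.0
```

Emit:
carry_out(increments=[[255,[10,-39,0],0],[255,[0,0,0],0],[255,[0,0,0],0],[255,[0,0,40],0],[255,[0,0,40],0],[255,[0,0,30],0],[255,[0,0,12],0],[255,[0,0,0],0]])

```text
time: 24.2
tool_pos: [0.5226, -0.3124, 0.0793]
ee_rot: [3.14, -0.002, -3.11]
wrist_force: [0.4, 0.8, -1.1]
width: 0.0254
finger_force: 30.0
```

Emit:
carry_out(increments=[[255,[0,0,3],0],[255,[0,0,0],0],[255,[0,0,0],0]])

```text
time: 24.5
tool_pos: [0.5236, -0.3145, 0.0787]
ee_rot: [-3.14, 0.002, -3.112]
wrist_force: [0.3, 0.8, -1.9]
width: 0.0256
finger_force: 30.0
```

Emit:
carry_out(increments=[[255,[0,0,1],0],[255,[0,0,0],0],[255,[0,0,0],0]])

```text
time: 24.8
tool_pos: [0.5229, -0.3144, 0.0766]
ee_rot: [-3.141, 0.0, -3.112]
wrist_force: [0.2, -0.2, -1.3]
width: 0.0256
finger_force: 30.0
```

Emit:
carry_out(increments=[[255,[0,0,1],0],[255,[0,0,0],0],[255,[0,0,0],0]])

```text
time: 25.1
tool_pos: [0.5233, -0.3145, 0.0764]
ee_rot: [-3.141, 0.001, -3.112]
wrist_force: [-1.0, -0.3, 2.8]
width: 0.0256
finger_force: 30.0
```

Emit:
carry_out(increments=[[120,[0,0,0],0],[80,[0,0,0],0],[0,[0,0,0],0],[0,[0,0,-25],0],[0,[0,0,-50],0],[0,[0,0,-50],0],[0,[0,40,0],0],[0,[4,47,0],0]])

```text
time: 25.9
tool_pos: [0.5175, -0.2284, 0.2029]
ee_rot: [-3.139, 0.005, -3.115]
wrist_force: [0.1, 0.6, -0.6]
width: 0.0862
finger_force: 0.0
```

Emit:
carry_out(increments=[[0,[4,47,0],0],[0,[4,47,0],0],[0,[4,47,0],0],[0,[4,47,0],0],[0,[4,47,0],0],[0,[4,47,0],0],[0,[4,47,0],0],[0,[4,47,0],0]])

```text
time: 26.7
tool_pos: [0.4725, 0.1492, 0.2005]
ee_rot: [-3.141, 0.001, -3.112]
wrist_force: [0.2, -0.0, -0.2]
width: 0.0942
finger_force: 0.0
```

Emit:
carry_out(increments=[[0,[4,45,0],0],[0,[2,40,0],0],[0,[0,0,0],8.3],[0,[0,0,0],8.3],[0,[0,0,0],8.3],[0,[0,0,0],8.3],[0,[0,0,0],8.3],[0,[0,0,0],8.3]])

```text
time: 27.5
tool_pos: [0.4645, 0.2322, 0.2002]
ee_rot: [-3.141, -0.0, 2.296]
wrist_force: [-0.1, -0.2, -0.3]
width: 0.094
finger_force: 0.0
```

Emit:
carry_out(increments=[[0,[0,0,0],8.3],[0,[0,0,0],8.3],[0,[0,0,0],8.5],[0,[0,0,0],0],[0,[0,0,0],0]])

```text
time: 28.0
tool_pos: [0.4645, 0.2322, 0.2003]
ee_rot: [-3.141, 0.0, 1.867]
wrist_force: [0.1, 0.2, -0.6]
width: 0.0938
finger_force: 0.0
```

Run:
```python
from h import *
o=robot.get_obs(); print(o["tool_pos"],o["ee_rot"],o["joint_positions"][5])
c=robot.get_calibration("wrist");im=robot.snapshot("wrist"); cv2.imwrite("pics/w6.png",cv2.resize(im,(800,600),interpolation=cv2.INTER_CUBIC))
np.save("c6.npy",c,allow_pickle=True)
```

```text
[0.46452174 0.23219804 0.20025751] [-3.14126885e+00  1.31589160e-04  1.86722495e+00] 0.057971133173326916
```

View pics/w6.png

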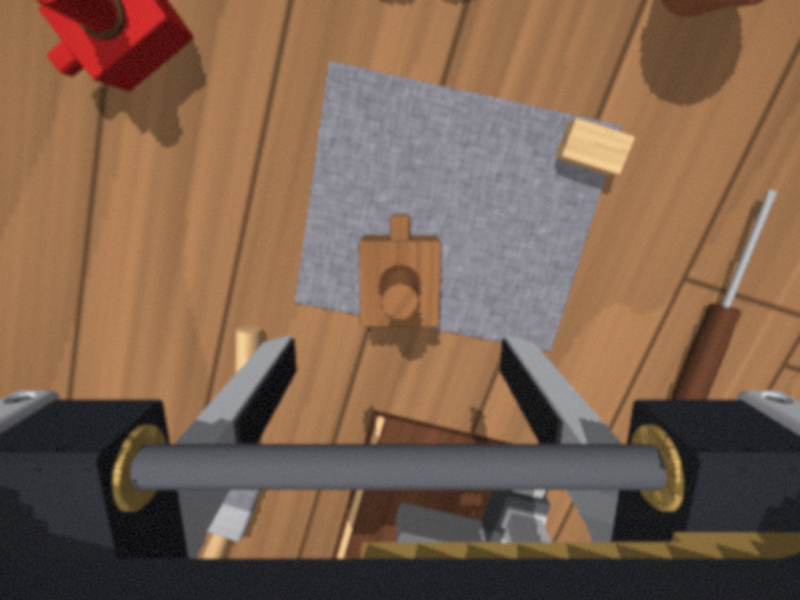

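Handle C stands where it was at (400,285), square to the gripper with its rest ahead. I grasp it now.

Emit:
carry_out(increments=[[0,[0,0,42],0],[0,[0,0,42],0],[0,[0,0,34],0],[60,[0,0,10],0],[255,[0,0,0],0],[255,[0,0,0],0],[255,[0,0,0],0],[255,[0,0,0],0]])

```text
time: 28.85
tool_pos: [0.466, 0.2328, 0.0747]
ee_rot: [3.137, -0.0, 1.864]
wrist_force: [-0.8, -0.5, 1.0]
width: 0.0576
finger_force: 0.0
```

Emit:
carry_out(increments=[[255,[0,0,0],0],[255,[0,0,0],0],[255,[0,0,0],0],[255,[0,0,0],0],[255,[0,0,0],0],[255,[0,0,0],0],[255,[0,0,0],0]])

```text
time: 29.55
tool_pos: [0.4647, 0.2323, 0.0724]
ee_rot: [3.141, 0.0, 1.864]
wrist_force: [-0.5, 0.5, 0.7]
width: 0.0252
finger_force: 30.0
```

Emit:
carry_out(increments=[[255,[0,0,-15],0],[255,[0,0,-40],0],[255,[0,0,-40],0],[255,[0,0,-35],0],[255,[-39,3,0],0],[255,[-39,3,0],0],[255,[-39,3,0],0],[255,[-39,3,0],0]])

```text
time: 30.35
tool_pos: [0.5211, 0.0851, 0.202]
ee_rot: [-3.14, -0.0, 1.865]
wrist_force: [1.2, -0.2, -2.0]
width: 0.0256
finger_force: 30.0
```

Emit:
carry_out(increments=[[255,[-39,2,0],0],[255,[-39,3,0],0],[255,[-39,3,0],0],[255,[-38,2,0],0],[255,[0,0,0],-8.3],[255,[0,0,0],-8.3],[255,[0,0,0],-8.3],[255,[0,0,0],-8.3]])

```text
time: 31.15
tool_pos: [0.5751, -0.0593, 0.2015]
ee_rot: [-3.141, -0.002, 2.449]
wrist_force: [-0.0, -0.1, -2.4]
width: 0.0257
finger_force: 30.0
```

Emit:
carry_out(increments=[[255,[0,0,0],-8.3],[255,[0,0,0],-8.3],[255,[0,0,0],-8.3],[255,[0,0,0],-8.3],[255,[0,0,0],-8.3],[255,[0,0,0],0],[255,[0,0,0],0]])

```text
time: 31.85
tool_pos: [0.5753, -0.059, 0.2019]
ee_rot: [3.141, -0.001, -3.118]
wrist_force: [-0.4, 0.4, -0.9]
width: 0.0256
finger_force: 30.0
```

Emit:
carry_out(increments=[[255,[0,0,40],0],[255,[0,0,40],0],[255,[0,0,30],0],[255,[0,0,9],0],[255,[0,0,1],0],[255,[0,0,0],0],[255,[0,0,0],0]])

```text
time: 32.55
tool_pos: [0.5762, -0.0593, 0.0833]
ee_rot: [-3.141, 0.002, -3.116]
wrist_force: [-0.5, -0.4, -1.8]
width: 0.0255
finger_force: 30.0
```

Emit:
carry_out(increments=[[150,[0,0,0],0],[120,[0,0,0],0],[100,[0,0,0],0],[0,[0,0,0],0],[0,[0,0,-20],0],[0,[0,0,-40],0],[0,[0,0,-40],0],[0,[0,0,-18],0]])

```text
time: 33.35
tool_pos: [0.5772, -0.0594, 0.2055]
ee_rot: [-3.14, 0.007, -3.115]
wrist_force: [0.1, -0.5, -0.1]
width: 0.086
finger_force: 0.0
```

Emit:
carry_out(increments=[[0,[-21,38,0],0],[0,[-22,38,0],0],[0,[-22,37,0],0],[0,[0,0,40],0],[0,[0,0,40],0],[60,[0,0,32],0],[100,[0,0,8],0],[150,[0,0,0],0]])

```text
time: 34.15
tool_pos: [0.6366, 0.0555, 0.079]
ee_rot: [-3.142, -0.003, -3.115]
wrist_force: [-0.4, -0.7, 0.6]
width: 0.0734
finger_force: 0.0
```

Emit:
carry_out(increments=[[255,[0,0,0],0],[255,[0,0,0],0],[255,[0,0,0],0],[255,[0,0,0],0],[255,[0,0,0],0],[255,[0,0,0],0],[255,[0,0,0],0],[255,[0,0,0],0]])

```text
time: 34.95
tool_pos: [0.6376, 0.0557, 0.0804]
ee_rot: [3.142, -0.0, -3.115]
wrist_force: [0.1, 0.8, -0.2]
width: 0.0161
finger_force: 30.0
```

Emit:
carry_out(increments=[[255,[0,0,0],0],[255,[0,-6,0],0],[255,[0,-6,0],0],[255,[0,-6,0],0],[255,[0,-6,0],0],[255,[0,-6,0],0],[255,[0,0,0],0],[255,[0,0,0],0]])

```text
time: 35.75
tool_pos: [0.6385, 0.0253, 0.0804]
ee_rot: [-3.142, 0.0, -3.116]
wrist_force: [0.3, 1.3, -0.4]
width: 0.0157
finger_force: 30.0
```

Emit:
carry_out(increments=[[255,[0,-3,0],0],[255,[0,-3,0],0],[255,[0,-2,0],0],[255,[0,0,0],0],[255,[0,0,0],0],[255,[0,0,0],0]])

```text
time: 36.35
tool_pos: [0.6387, 0.0176, 0.0805]
ee_rot: [-3.141, 0.0, -3.115]
wrist_force: [1.9, 3.3, -0.9]
width: 0.0159
finger_force: 30.0
```

```bash
cat > f.py <<'E'
from h import *
f=[]
for i in range(4):
    o=robot.get_obs(); f.append(round(o["wrist_force"][1],2)); robot.snapshot("wrist")
print(o["tool_pos"],f,np.mean(f))
E
python3 f.py
```

```text
[0.63873327 0.01763825 0.08048884] [np.float64(3.34), np.float64(2.72), np.float64(2.05), np.float64(3.02)] 2.7824999999999998
```

Emit:
carry_out(increments=[[255,[0,-2,0],0],[255,[0,-2,0],0],[255,[0,-1,0],0],[255,[0,0,0],0],[255,[0,0,0],0],[255,[0,0,0],0]])

```text
time: 37.15
tool_pos: [0.6389, 0.0134, 0.0805]
ee_rot: [3.14, 0.0, -3.115]
wrist_force: [3.6, 5.3, -0.7]
width: 0.0158
finger_force: 30.0
```

Emit:
carry_out(increments=[[255,[0,-1,0],0],[255,[0,-1,0],0],[255,[0,-1,0],0],[255,[0,0,0],0],[255,[0,0,0],0],[255,[0,0,0],0]])

```text
time: 37.75
tool_pos: [0.6389, 0.0111, 0.0805]
ee_rot: [3.139, 0.0, -3.114]
wrist_force: [2.3, 7.2, -0.3]
width: 0.0159
finger_force: 30.0
```

```bash
python3 f.py
python3 - <<'E'
from h import *
c=robot.get_calibration("wrist");im=robot.snapshot("wrist"); cv2.imwrite("pics/w7.png",cv2.resize(im,(800,600),interpolation=cv2.INTER_CUBIC))
np.save("c7.npy",c,allow_pickle=True)
E
```

```text
[0.63893544 0.01106544 0.08051769] [np.float64(7.18), np.float64(7.69), np.float64(6.51), np.float64(6.93)] 7.077500000000001
```

View pics/w7.png

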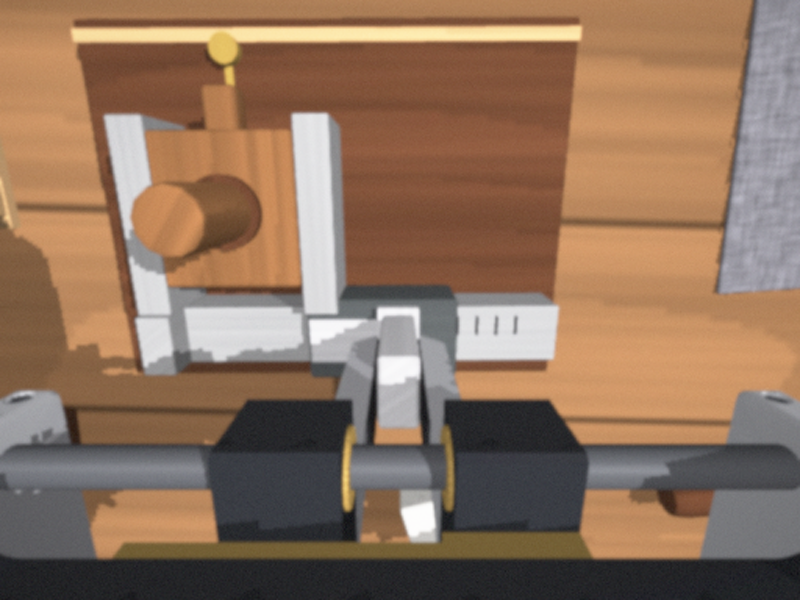

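Handle C (64 mm) is clamped by both jaws with its rest, at (222,105), pointing to the stud at (223,48). The push is about 7.1 N, which is roughly 10 mm of spring. Next I open the jaw and take it out.

Emit:
carry_out(increments=[[255,[0,6,0],0],[255,[0,7,0],0],[255,[0,7,0],0],[255,[0,7,0],0],[255,[0,7,0],0],[255,[0,7,0],0],[255,[0,4,0],0],[255,[0,0,0],0]])

```text
time: 38.8
tool_pos: [0.6375, 0.0555, 0.0805]
ee_rot: [3.141, -0.0, -3.114]
wrist_force: [3.2, -0.2, -0.8]
width: 0.0159
finger_force: 30.0
```

Run:
```python
from h import *
c=np.load("c7.npy",allow_pickle=True).item()
print(robot.get_obs()["tool_pos"],ray(c,np.array([(168,219)])*.64,.104))
```

```text
[0.63754455 0.05549112 0.0804954 ] [[ 0.57648772 -0.0671615   0.104     ]]
```

Emit:
carry_out(increments=[[100,[0,0,0],0],[0,[0,0,0],0],[0,[0,0,0],0],[0,[0,0,-30],0],[0,[0,0,-45],0],[0,[0,0,-45],0],[0,[21,-40,0],0],[0,[21,-40,0],0]])

```text
time: 39.6
tool_pos: [0.5985, -0.0267, 0.2034]
ee_rot: [-3.141, 0.005, -3.113]
wrist_force: [-0.6, -0.7, -0.2]
width: 0.076
finger_force: 0.0
```

Emit:
carry_out(increments=[[0,[22,-41,0],0],[0,[0,0,0],0],[0,[0,0,45],0],[0,[0,0,45],0],[80,[0,0,28],0],[120,[0,0,0],0],[255,[0,0,0],0],[255,[0,0,0],0]])

```text
time: 40.4
tool_pos: [0.5787, -0.0681, 0.0853]
ee_rot: [-3.141, 0.005, -3.115]
wrist_force: [0.2, -0.3, 0.0]
width: 0.0654
finger_force: 0.0
```

Emit:
carry_out(increments=[[255,[0,0,0],0],[255,[0,0,0],0],[255,[0,0,0],0],[255,[0,0,0],0],[255,[0,0,0],0],[255,[0,0,0],0],[255,[0,0,0],0]])

```text
time: 41.1
tool_pos: [0.5769, -0.0681, 0.0826]
ee_rot: [-3.142, 0.0, -3.115]
wrist_force: [0.5, -1.1, 0.8]
width: 0.0256
finger_force: 30.0
```

Emit:
carry_out(increments=[[255,[0,0,-20],0],[255,[0,0,-50],0],[255,[0,0,-50],0],[255,[28,-40,0],0],[255,[28,-40,0],0],[255,[28,-40,0],0],[255,[29,-40,0],0],[255,[29,-40,0],0]])

```text
time: 41.9
tool_pos: [0.4387, -0.2728, 0.2019]
ee_rot: [3.141, -0.0, -3.115]
wrist_force: [-0.2, -1.2, -1.2]
width: 0.0255
finger_force: 30.0
```

Emit:
carry_out(increments=[[255,[29,-41,0],0],[255,[0,0,0],0],[255,[0,0,0],0]])

```text
time: 42.2
tool_pos: [0.4116, -0.3138, 0.2018]
ee_rot: [3.14, -0.0, -3.118]
wrist_force: [0.6, 0.1, -1.3]
width: 0.0256
finger_force: 30.0
```

Run:
```python
from h import *
print(robot.get_obs()["tool_pos"])
im=robot.snapshot("top"); a=im[120:260,200:400]
b=cv2.resize(a,(800,560),interpolation=cv2.INTER_CUBIC); cv2.imwrite("pics/t8.png",b)
```

```text
[ 0.41155717 -0.31383812  0.20183412]
```

View pics/t8.png

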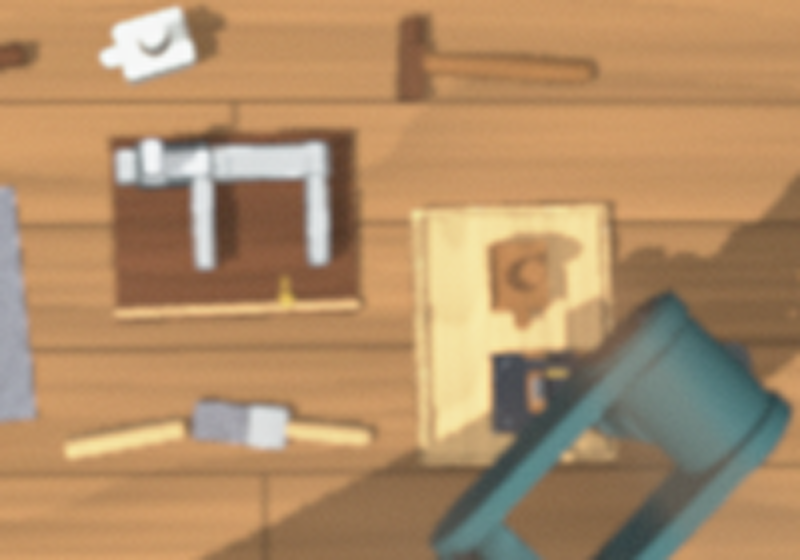

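Handle B stands at (520,275) where I put it. The free half of the tray is under the gripper, so I lower C.

Emit:
carry_out(increments=[[255,[0,0,40],0],[255,[0,0,40],0],[255,[0,0,30],0],[255,[0,0,12],0],[255,[0,0,2],0],[255,[0,0,0],0],[255,[0,0,0],0]])

```text
time: 42.95
tool_pos: [0.4136, -0.3138, 0.0801]
ee_rot: [-3.139, 0.002, -3.114]
wrist_force: [0.1, -0.4, -1.2]
width: 0.0253
finger_force: 30.0
```

Emit:
carry_out(increments=[[255,[0,0,1],0],[255,[0,0,0],0],[255,[0,0,0],0]])

```text
time: 43.25
tool_pos: [0.4125, -0.3136, 0.0779]
ee_rot: [-3.141, 0.001, -3.115]
wrist_force: [0.2, -0.2, -1.2]
width: 0.0252
finger_force: 30.0
```

Emit:
carry_out(increments=[[255,[0,0,1],0],[255,[0,0,0],0],[255,[0,0,0],0],[150,[0,0,0],0],[100,[0,0,0],0],[0,[0,0,0],0],[0,[0,0,0],0],[0,[0,0,-25],0]])

```text
time: 44.05
tool_pos: [0.4104, -0.3114, 0.0981]
ee_rot: [3.136, -0.006, -3.115]
wrist_force: [0.2, 0.2, 0.8]
width: 0.0618
finger_force: 0.0
```

Emit:
carry_out(increments=[[0,[0,0,-50],0],[0,[0,0,-50],0],[0,[-26,40,0],0],[0,[-26,40,0],0],[0,[-26,40,0],0],[0,[-26,40,0],0],[0,[-26,40,0],0],[0,[-26,40,0],0]])

```text
time: 44.85
tool_pos: [0.5628, -0.0675, 0.2018]
ee_rot: [-3.141, 0.001, -3.115]
wrist_force: [0.0, -0.2, -0.3]
width: 0.094
finger_force: 0.0
```

Emit:
carry_out(increments=[[0,[-26,41,0],0],[0,[-27,41,0],0],[0,[-27,41,0],0],[0,[0,0,0],0],[0,[0,0,0],0]])

```text
time: 45.35
tool_pos: [0.6388, 0.0567, 0.2007]
ee_rot: [-3.141, -0.001, -3.113]
wrist_force: [0.0, -0.6, -0.2]
width: 0.0941
finger_force: 0.0
```

Emit:
carry_out(increments=[[0,[0,0,40],0],[0,[0,0,40],0],[60,[0,0,32],0],[100,[0,0,8],0],[255,[0,0,0],0],[255,[0,0,0],0],[255,[0,0,0],0],[255,[0,0,0],0]])

```text
time: 46.15
tool_pos: [0.64, 0.0557, 0.084]
ee_rot: [-3.141, 0.004, -3.115]
wrist_force: [-0.5, 0.6, -0.4]
width: 0.0494
finger_force: 0.0
```

Emit:
carry_out(increments=[[255,[0,0,0],0],[255,[0,0,0],0],[255,[0,0,0],0],[255,[0,0,0],0],[255,[0,0,0],0],[255,[0,0,0],0]])

```text
time: 46.75
tool_pos: [0.6387, 0.0558, 0.0814]
ee_rot: [-3.141, -0.0, -3.115]
wrist_force: [0.7, -0.3, 0.6]
width: 0.0159
finger_force: 30.0
```

Emit:
carry_out(increments=[[255,[0,-8,0],0],[255,[0,-10,0],0],[255,[0,-10,0],0],[255,[0,-10,0],0],[255,[0,-10,0],0],[255,[0,-10,0],0],[255,[0,-10,0],0],[255,[0,-10,0],0]])

```text
time: 47.55
tool_pos: [0.6411, -0.0231, 0.0814]
ee_rot: [3.141, 0.001, -3.115]
wrist_force: [3.4, 1.7, -1.8]
width: 0.0159
finger_force: 30.0
```

Emit:
carry_out(increments=[[255,[0,-8,0],0],[255,[0,-6,0],0],[255,[0,-4,0],0],[255,[0,-3,0],0],[255,[0,0,0],0],[255,[0,0,0],0],[255,[0,0,0],0]])

```text
time: 48.25
tool_pos: [0.6417, -0.0431, 0.0815]
ee_rot: [-3.141, 0.001, -3.115]
wrist_force: [5.6, 0.9, -2.8]
width: 0.0158
finger_force: 30.0
```

```bash
python3 f.py
```

```text
[ 0.6416801  -0.04304679  0.08146329] [np.float64(0.89), np.float64(1.26), np.float64(1.66), np.float64(-0.11)] 0.9249999999999999
```

Emit:
carry_out(increments=[[255,[0,-2,0],0],[255,[0,-2,0],0],[255,[0,-2,0],0],[255,[0,0,0],0],[255,[0,0,0],0],[255,[0,0,0],0]])

```text
time: 49.05
tool_pos: [0.6419, -0.0479, 0.0815]
ee_rot: [3.14, 0.001, -3.114]
wrist_force: [5.3, 4.1, -2.3]
width: 0.0159
finger_force: 30.0
```

```bash
python3 f.py
```

```text
[ 0.64181775 -0.04791182  0.0814904 ] [np.float64(4.11), np.float64(3.02), np.float64(4.17), np.float64(3.8)] 3.7750000000000004
```

Emit:
carry_out(increments=[[255,[0,2,0],0],[255,[0,2,0],0],[255,[0,0,0],0],[150,[0,0,0],0],[0,[0,0,0],0],[0,[0,0,0],0],[0,[0,0,0],0],[0,[0,0,-20],0]])

```text
time: 50.05
tool_pos: [0.6388, -0.0451, 0.098]
ee_rot: [3.141, -0.008, -3.116]
wrist_force: [0.2, -0.4, -0.0]
width: 0.0523
finger_force: 0.0
```

Emit:
carry_out(increments=[[0,[0,0,-40],0],[0,[0,0,-50],0],[0,[0,0,-40],0],[0,[40,0,0],0],[0,[40,0,0],0],[0,[20,0,-10],0],[0,[0,0,0],0],[0,[0,0,0],0]])

```text
time: 50.85
tool_pos: [0.5418, -0.048, 0.2422]
ee_rot: [-3.141, 0.002, -3.116]
wrist_force: [0.1, 0.3, -0.2]
width: 0.094
finger_force: 0.0
```

Run:
```python
from h import *
print(robot.get_obs()["time"],robot.get_obs()["tool_pos"])
a=robot.snapshot("wrist"); b=robot.snapshot("scene")[100:292,50:306]
cv2.imwrite("pics/end.png",np.hstack([cv2.resize(a,(400,300)),cv2.resize(b,(400,300),interpolation=cv2.INTER_CUBIC)]))
```

```text
50.85 [ 0.54180706 -0.04801232  0.24215731]
```

View pics/end.png

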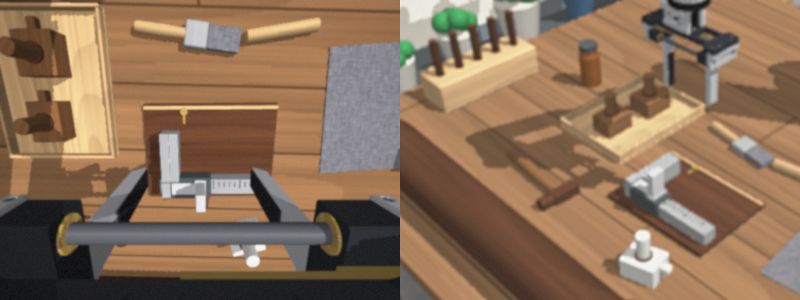

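Both handles stand upright in the tray at (35,45) and (50,115), the jaws are shut at (170,160), and the gripper is clear of everything.

```bash
python3 -c "
from bench import robot
print(robot.close_job())"
```

```text
the job is handed in; nothing more can be done
None
```

The job is handed in (no verdict was returned): only the middle and widest handles were on the mat, and I gauged them in that order at about 7 N of push each, then stood both upright in the tray and shut the empty caliper.

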